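File a sold pocket book through the tray's sprung gate

TASK

File the red pocket book in the sold-books tray: lay it flat and lengthwise on the open deck of the wooden tray, slide it along the deck through the tray's orange sprung gate, and go on pushing until you feel it press firmly but gently on the sprung rubber buffer at the far end; never force or ram it. Then take the hand out so that the gate swings shut behind the book, and leave everything else on the table alone.

Things in the scene. Friction and masses are not known exactly. Their poses are not given: they have to be found in the camera images.
- red_book: Red pocket book lying flat, 105 x 60 x 30 mm thick, about 0.2 kg. Origin under its centre; x along its length (105), y across it (60), z up. Its yellow label is on top. Either end may go first.
- tray: Wooden tray fixed to the table, open on top. Origin at table height under the middle of its gate; x points the way books go in, z up. Its floor is 6 mm above the table throughout. Open deck without walls from x = -190 to -60 mm, 150 mm wide; then two 24 mm high boards narrow the way to the gate's two posts (36 mm high, x = -15 to -2 mm, 66 mm apart).
- deck (a point): Middle of the open deck, on its floor: tray x = -125 mm, 6 mm above the table. Axes as the tray's.
- gate (a point): Middle of the gate, on the floor, at tray x = 0. Two orange leaves, their tops 42 mm above the table, each 43 mm long and hinged at its outer end, open away from the deck (to +x) only. They push back with some 5 to 10 N and spring shut when nothing is between them: the book's rear end must lie over 48 mm beyond the gate for that. Axes as the tray's.
- bay (a point): Point on the bay's floor 130 mm past the gate, axes as the tray's. The bay (wall tops 30 mm above the table) is 104 mm wide to tray x = 58, narrows to 68 mm at x = 87, ends at x = 221. On its centre line stands a black rubber buffer plate, 50 mm wide, top 34 mm above the table; its face is anywhere from x = 170 to 193 mm, not measured: feel for it.
- leaf_left (a joint): Gate leaf on the tray's +y side: 0 rad shut, 1.5 rad fully open along the bay wall. Spring-closed.
- leaf_right (a joint): Gate leaf on the tray's -y side: 0 rad shut, 1.5 rad fully open along the bay wall. Spring-closed.
- buffer (a joint): How far the rubber buffer plate is pressed in, in m: 0 free; about 2 N per mm; 0.012 is its end of travel. 1 mm (2 N) or more for a moment is pressed home; more than 9 mm (18 N) is rammed. It springs back with the book when let go.
- blue_book: Blue pocket book lying flat, 105 x 60 x 30 mm thick, about 0.2 kg. Origin under its centre; x along its length (105), y across it (60), z up. Leave it.
- green_book: Green pocket book lying flat, 105 x 60 x 30 mm thick, about 0.2 kg. Origin under its centre; x along its length (105), y across it (60), z up. Leave it.
- cup: White paper cup, 80 mm wide, 105 mm high, origin under its centre. Leave it.
- bottle: Amber bottle with a red cap, 64 mm wide, 190 mm high, origin under its centre. Leave it.
- tape_roll: Clear roll of tape lying flat, 90 mm across, 48 mm high, origin under its centre. Leave it.
- marker: Black marker lying on the table, 16 mm thick, 120 mm long, origin under its middle. Leave it.
There are look-alikes about, which are no part of the job. Several things look just like the red_book: the one meant starts farthest to the robot's right.

How it is judged:
By the outcome, as a careful person would: the job done as asked, in the order asked, and still so for the second after the job is handed in, with the robot touching nothing.
It also fails if it takes over 58 s, if anything falls off the work surface, if the arm or the gripper's body presses on something with over 40 N, if the wrist force passes 120 N, or if a joint passes its speed limit or range.

ROBOT

A 6-joint arm with a two-finger parallel gripper is mounted at the origin on the work surface. World frame = base frame: x ahead of the robot, y to its left, z up, the work surface at z = 0. Lengths are in m, angles in rad, forces in N, time in s.
With the tool pointing down it reaches from about 0.375 to 0.9 m from the base axis. Payload 3.1 kg.
Tool frame: the origin (TCP) lies at the very end of the fingers, on their centre line; the grasp point (between the pads) lies 19 mm behind it; z points along the fingers, y is the direction in which the jaws open and shut (so a half turn about z gives the same grasp; the last joint's range is limited). The gripper opens to 85 mm and grips with 20 to 120 N. Pads are 22 mm wide; open, the fingers measure 114 mm over their backs; the gripper's body (76 mm by 85 mm) begins 54 mm behind the grasp point. The pads swing forward as they close: fully open they stand 13 mm farther back than shut.
Start: joints at [-1.512, 0.527, 1.433, -0, 1.181, -0.178], TCP at [0.147, -0.608, 0.231] pointing down, gripper open.
Joint ranges: [-3.08, 3.08], [-0.75, 2.2], [0.22, 2.44], [-1.43, 4.57], [0, 2.65], [-2.85, 2.85]. Speed limits (rad/s): [2.79, 2.79, 3.14, 3.14, 3.14, 3.14].

INTERFACE

Orientations are given as a unit quaternion [x, y, z, w].
In Python, from station import manip gives the robot as it stands.
- The arm moves only by the tool send_rows, never from a script. Its argument "motion" is a list of rows, each an object with "gripper": the finger opening in mm, from 0 to 85.4; "travel": the shift along the tool's x, y, z in mm, a list of three; "rotation": the turn, a rotation vector about the tool's x, y, z in degrees, a list of three. In form: [{"gripper": gripper, "travel": [x, y, z], "rotation": [ax, ay, az]}, ...]. A call has 1 to 12 rows; each row shifts and turns the commanded pose from where the row before left it, along the tool's axes as they then stand; what a row does not reach is not made up. A row lasts 1/12 s, in which the tool goes at most 41.7 mm and 7.16 degrees, less where a joint would pass 70% of its speed; a pose out of reach is approached as far as the arm can. A call is refused whole if a number of a shift passes 41.7 or a number of a turn 7.16, either way. A call with a gripper value outside its range is refused whole. The fingers move at their own pace and stop on an object; "newtons" is the grip in N (left out, the last holds). Time passes only in rows, so rows that do not move let the fingers close. It gives the time, the measured TCP pose, the force and the opening at its end, in the units of the state.
- manip.sense(): the state, without advancing time (a new reading comes with each control period).
- manip.snapshot(name): name is "side" or "top" or "wrist"; returns the picture (400x640x3 uint8, red, green, blue); there is no depth.
- manip.calibration(name): a dict with "fx", "fy", "cx", "cy" (pixels), "k1" (the pictures are not rectified: a ray, as slopes to the right and down, at radius r is drawn at 1 + k1 r^2 times it, then the intrinsics apply), "cam_to_world" (4x4, takes a point from camera to world coordinates). Camera axes: x right, y down, z forward; pixel columns grow to the right and rows downward; lengths in m; the calibration is good to about 2 mm. A picture is of the moment at which its call begins: read the wrist's pose just before it. calibration takes no time and is no camera call; for the wrist camera it gives the pose at the moment of the call.
- manip.sign_off(): hands the job in, once; it reports no verdict.
The state is a dict: "t": time; "q": joint angles; "qd": joint speeds; "tau": joint torques, N m; "tcp_pos": TCP position; "tool_rot": TCP orientation; "force": force on the tool from outside, world axes, zero at the start; "ft_torque": the same for the moment, N m; "finger_gap": opening from 0.0 (shut) to 1.0 (fully open).
Only numpy, scipy, OpenCV 4.12 (cv2) and the standard library are available. Lean on these libraries where they do the work, as an engineer would, in place of code of your own. Each camera call takes 0.05 s, during which the arm holds its last target. There are 200 camera calls.

## Working session

There is one attempt and no reset: what is moved stays moved. The work goes in short steps, Python scripts to look and compute and a tool call to move; the robot and the scene stay as the last step left them, time stands still between calls to the robot, and variables do not carry over. Pictures are saved under pics/ and viewed, about 8 in all and at most 12, crops included, and the job is handed in when it is done.

Besides the shell and the picture viewer there is one more tool, called after "Call:" by a JSON object that holds its "op" and its "data". send_rows: Moves the arm, as the interface text tells. Its arguments: {"type":"object","properties":{"motion":{"type":"array","items":{"type":"object","properties":{"gripper":{"type":"number"},"travel":{"type":"array","items":{"type":"number"}},"rotation":{"type":"array","items":{"type":"number"}}}}},"newtons":{"type":"number"}},"required":["motion"]}

```bash
mkdir -p pics; ls
python3 - <<'E'
from station import manip
import cv2
s=manip.sense(); print(s)
for n in("top","side"):
    cv2.imwrite(f"pics/{n}0.png",manip.snapshot(n)[:,:,::-1])
    print(n,manip.calibration(n))
E
```

```text
pics
{'t': 0.0, 'q': array([-1.51251807e+00,  5.28489031e-01,  1.43388621e+00, -9.87652802e-07,
        1.18138415e+00, -1.78534216e-01]), 'qd': array([-2.57560148e-03,  3.36367790e-05, -2.72315621e-03, -1.01817485e-03,
       -1.00267527e-03,  1.34599144e-03]), 'tau': array([ 2.12985742e-04, -4.42351699e+01, -1.78027439e+01, -1.36200456e-04,
        8.35014362e-03, -6.08470287e-06]), 'tcp_pos': array([ 0.14659421, -0.60684087,  0.23032468]), 'tool_rot': array([ 9.92997563e-01,  1.18129870e-01,  6.46458234e-05, -1.08144035e-03]), 'force': array([ 0.10526185, -0.16411243,  0.05922381]), 'ft_torque': array([-0.0060189 , -0.00727456, -0.00623843]), 'finger_gap': 1.0031608180895923}
top {'fx': 387.025190018346, 'fy': 387.025190018346, 'cx': 315.93558848697336, 'cy': 199.0166907288045, 'k1': 0.016643775977739, 'cam_to_world': array([[ 0.01254164, -0.98787107,  0.15476905,  0.37808129],
       [-0.99988594, -0.01369264, -0.00637311,  0.14145992],
       [ 0.008415  , -0.15467147, -0.98793012,  1.08451342],
       [ 0.        ,  0.        ,  0.        ,  1.        ]])}
side {'fx': 488.6093526568327, 'fy': 488.6093526568327, 'cx': 318.501737185185, 'cy': 198.77285137376964, 'k1': -0.029361143232116818, 'cam_to_world': array([[ 0.98796949, -0.08308097,  0.13043711,  0.39335853],
       [-0.15384826, -0.61372699,  0.77438356, -0.78053009],
       [ 0.01571623, -0.78513485, -0.61912541,  0.77771346],
       [ 0.        ,  0.        ,  0.        ,  1.        ]])}
```

View pics/top0.png

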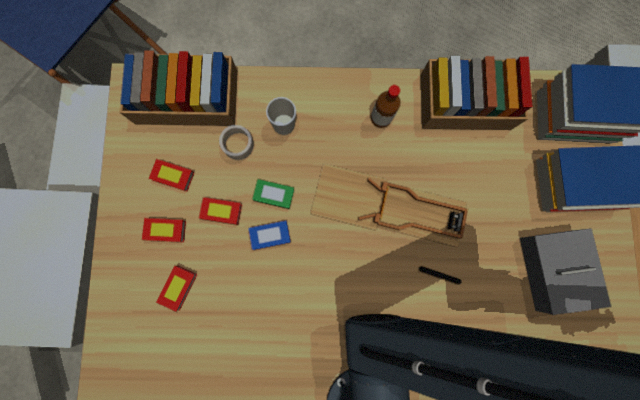

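View pics/side0.png

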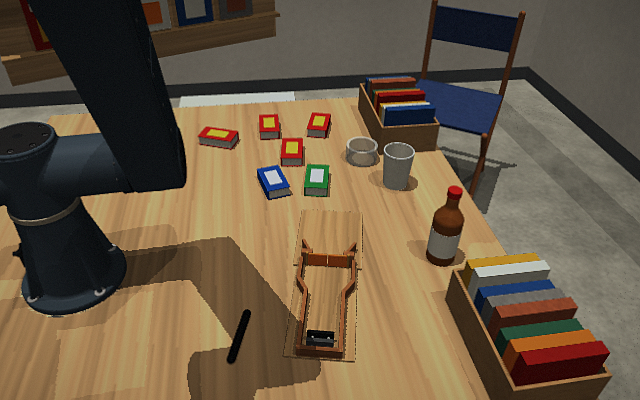

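Top view: red candidates sit at (171,175), (163,230), (220,210) and (176,288). Robot's right is image right, so the target is (220,210). The tray runs from the deck at about (340,192), through the gate at about (382,205), to the buffer at about (456,220).

```bash
cat > h.py <<'E'
from station import manip
import numpy as np, cv2
def pt(cal,uv,z):
    uv=np.asarray(uv,float).reshape(-1,2)
    d=(uv-[cal["cx"],cal["cy"]])/[cal["fx"],cal["fy"]]; s=d.copy()
    for _ in range(8): s=d/(1+cal["k1"]*(s**2).sum(1,keepdims=True))
    T=cal["cam_to_world"]; r=np.c_[s,np.ones(len(s))]@T[:3,:3].T; o=T[:3,3]
    return o+r*((z-o[2])/r[:,2:3])
def labels(img,cal,z=.03,lo=(20,120,120),hi=(35,255,255),amin=100,amax=5000):
    m=cv2.inRange(cv2.cvtColor(img,cv2.COLOR_RGB2HSV),np.array(lo),np.array(hi))
    out=[]
    for c in cv2.findContours(m,cv2.RETR_EXTERNAL,cv2.CHAIN_APPROX_NONE)[0]:
        if amin<cv2.contourArea(c)<amax:
            w=pt(cal,c,z)[:,:2].astype(np.float32)*1000
            px=c.reshape(-1,2).mean(0)
            b=cv2.boxPoints(cv2.minAreaRect(w)); e=b[1]-b[0],b[2]-b[1]
            l=max(e,key=np.linalg.norm)
            out.append((px.round(),b.mean(0).round(1),[round(float(np.linalg.norm(k)),1) for k in e],round(float(np.degrees(np.arctan2(l[1],l[0]))%180),1)))
    return out
E
python3 - <<'E'
from h import *
for n in("top","side"):
    im=cv2.imread(f"pics/{n}0.png")[:,:,::-1].copy(); c=manip.calibration(n)
    for o in labels(im,c): print(n,*o)
t=cv2.imread("pics/top0.png"); s=cv2.imread("pics/side0.png")
a=cv2.resize(t[155:250,300:480],None,fx=4,fy=4,interpolation=cv2.INTER_CUBIC)
cv2.imwrite("pics/ttray.png",a)
b=cv2.resize(s[200:370,270:380],None,fx=3.5,fy=3.5,interpolation=cv2.INTER_CUBIC)
cv2.imwrite("pics/stray.png",b)
E
```

```text
top [175. 288.] [299.7 505.4] [60.0, 32.5] 156.3
top [162. 229.] [454.7 551.5] [34.3, 59.2] 87.5
top [219. 210.] [508.7 399.4] [34.2, 59.9] 81.3
top [169. 174.] [608.3 541.1] [33.4, 59.0] 72.2
top [443.  82.] [ 893.2 -230.1] [150.5, 25.3] 179.8
top [195.  80.] [887.6 486.5] [150.1, 25.1] 179.8
side [502. 260.] [ 913.8 -109.6] [160.5, 26.9] 179.7
side [292. 147.] [511.1 401.1] [31.7, 53.5] 83.1
```

View pics/ttray.png

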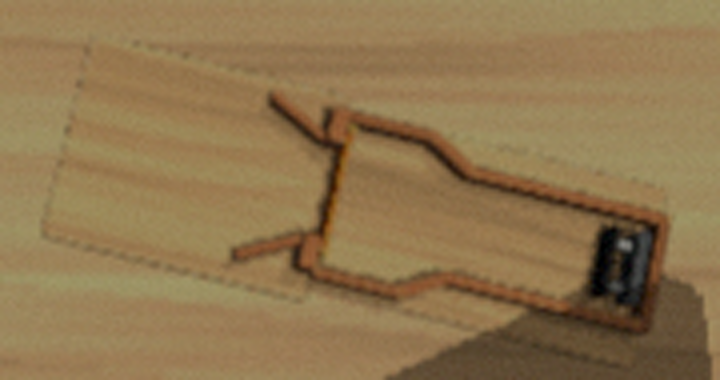

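View pics/stray.png

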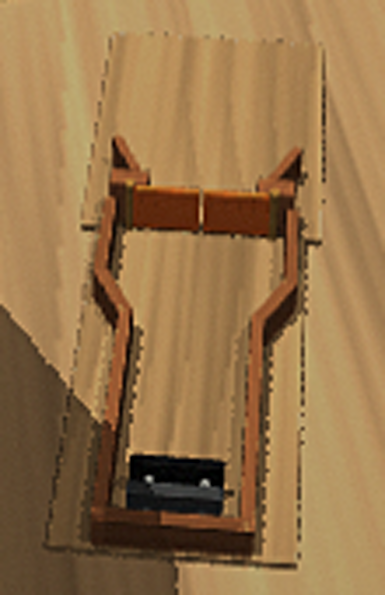

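The crops show the deck edge, the gate posts and leaves, the bay walls and the buffer. The book label agrees between the two views, at about (510,400) mm with yaw 82°. Next is the tray pose.

Run:
```python
from h import *
ct,cs=manip.calibration("top"),manip.calibration("side")
T=lambda u,v,z:(pt(ct,(300+u/4-.375,155+v/4-.375),z)[0,:2]*1000)
S=lambda u,v,z:(pt(cs,(270+u/3.5-.36,200+v/3.5-.36),z)[0,:2]*1000)
P={ # (tray x,y) guesses: name: point
"deck far T":T(90,42,.006),"deck near T":T(45,235,.006),
"deck near S":S(110,33,.006),"deck far S":S(323,43,.006),
"slit S top":S(202,190,.042),"slit S bot":S(202,232,.006),
"gate top ends T":(T(350,132,.042)+T(327,245,.042))/2,
"leafends S":(S(135,187,.042)+S(276,197,.042))/2,
"end corners mid T":(T(665,215,.03)+T(648,328,.03))/2,
"end corners mid S":(S(93,513,.03)+S(253,521,.03))/2,
"posts T":(T(338,108,.036)+T(307,268,.036))/2,
"buffer face S":(S(130,456,.034)+S(224,459,.034))/2,
}
for k,v in P.items(): print(k,v.round(1))
a=lambda p,q:np.degrees(np.arctan2(*(q-p)[::-1])).round(1)
for p in "TS":
    m=(P["deck far "+p]+P["deck near "+p])/2; e=P["end corners mid "+p]; g=P["slit S top"]
    u=(e-m)/np.linalg.norm(e-m)
    print(p,m,a(m,e),"len",np.linalg.norm(e-m),"gate at deck190->",m+190*u, "slit perp",np.cross(u,g-m),"along",u@(g-m))
print("deck edge dirs",a(P["deck near T"],P["deck far T"]),a(P["deck near S"],P["deck far S"]),a(S(135,187,.042),S(276,197,.042)))
print("walls",a(T(470,178,.03),T(665,215,.03)),a(T(445,280,.03),T(648,328,.03)))
t=cv2.imread("pics/top0.png")
cv2.imwrite("pics/books.png",cv2.resize(t[150:320,130:310],None,fx=3,fy=3))
```

```text
deck far T [645.4 118. ]
deck near T [506.1 148.2]
deck near S [506.7 149.7]
deck far S [654.3 118.4]
slit S top [537.9 -50.2]
slit S bot [538.7 -50.9]
gate top ends T [536.7 -51.6]
leafends S [539.6 -52.2]
end corners mid T [ 484.1 -270.3]
end corners mid S [ 485.8 -269.2]
posts T [538.  -41.8]
buffer face S [ 493.1 -236.2]
T [575.74178395 133.10665051] -102.8 len 413.68740125856584 gate at deck190-> [533.6627738  -52.17518051] slit perp 3.6647873427618194 along 187.17296724338203
S [580.4969189  134.06099806] -103.2 len 414.26001319992395 gate at deck190-> [537.0850631 -50.9130833] slit perp 0.6009452706343339 along 189.1573043065913
deck edge dirs -12.2 -12.0 -13.7
walls -100.2 -102.7<stdin>:21: DeprecationWarning: Arrays of 2-dimensional vectors are deprecated. Use arrays of 3-dimensional vectors instead. (deprecated in NumPy 2.0)
```

View pics/books.png

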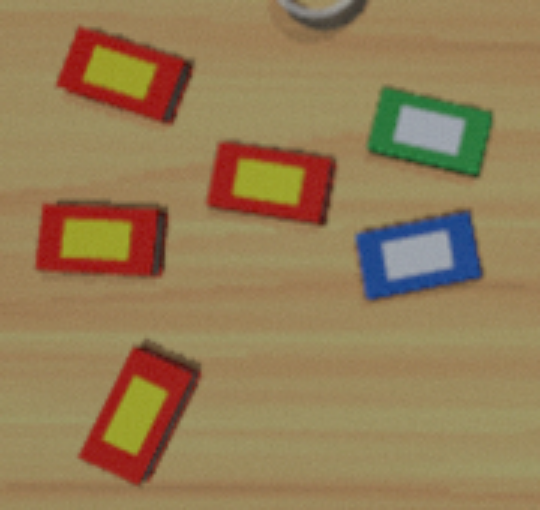

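Candidates in this crop: reds at (125,75), (100,240), (140,415) and (269,182). I pick (269,182), which is farthest right at world (510,400) mm, and it is an unobstructed flat red book with a yellow label. Moving.

Call:
{"op": "send_rows", "data": {"motion": [{"gripper": 85, "travel": [30, -24, 0]}, {"gripper": 85, "travel": [30, -24, 0]}, {"gripper": 85, "travel": [30, -24, 0]}, {"gripper": 85, "travel": [30, -24, 0]}, {"gripper": 85, "travel": [30, -24, 0]}, {"gripper": 85, "travel": [30, -24, 0]}, {"gripper": 85, "travel": [30, -24, 0]}, {"gripper": 85, "travel": [30, -24, 0]}, {"gripper": 85, "travel": [30, -24, 0]}, {"gripper": 85, "travel": [30, -24, 0]}, {"gripper": 85, "travel": [30, -24, 0]}, {"gripper": 85, "travel": [30, -24, 0]}]}}

```text
validation failed for argument at $.mo...
```

Call:
{"op": "send_rows", "data": {"motion": [{"gripper": 85, "travel": [14, -38, 0]}, {"gripper": 85, "travel": [14, -38, 0]}, {"gripper": 85, "travel": [14, -38, 0]}, {"gripper": 85, "travel": [14, -38, 0]}, {"gripper": 85, "travel": [14, -38, 0]}, {"gripper": 85, "travel": [14, -38, 0]}, {"gripper": 85, "travel": [14, -38, 0]}, {"gripper": 85, "travel": [14, -38, 0]}, {"gripper": 85, "travel": [14, -38, 0]}, {"gripper": 85, "travel": [14, -38, 0]}, {"gripper": 85, "travel": [14, -38, 0]}, {"gripper": 85, "travel": [14, -38, 0]}]}}

```text
validation failed for argument at $.mo...
```

Call:
{"op": "send_rows", "data": {"motion": [{"gripper": 85, "travel": [15, -36, 0]}, {"gripper": 85, "travel": [15, -36, 0]}, {"gripper": 85, "rotation": [0, 0, -7]}, {"gripper": 85, "rotation": [0, 0, -7]}, {"gripper": 85, "rotation": [0, 0, -7]}, {"gripper": 85, "rotation": [0, 0, -7]}, {"gripper": 85, "rotation": [0, 0, -7]}, {"gripper": 85, "rotation": [0, 0, -7]}, {"gripper": 85, "rotation": [0, 0, -7]}, {"gripper": 85, "rotation": [0, 0, -7]}, {"gripper": 85, "rotation": [0, 0, -7]}, {"gripper": 85, "rotation": [0, 0, -5.5]}]}}

```text
validation failed for argument at $.mo...
```

Call:
{"op": "send_rows", "data": {"motion": [{"gripper": 85, "travel": [30, -24, 0], "rotation": [0, 0, 0]}, {"gripper": 85, "travel": [30, -24, 0], "rotation": [0, 0, 0]}, {"gripper": 85, "travel": [30, -24, 0], "rotation": [0, 0, 0]}, {"gripper": 85, "travel": [30, -24, 0], "rotation": [0, 0, 0]}, {"gripper": 85, "travel": [30, -24, 0], "rotation": [0, 0, 0]}, {"gripper": 85, "travel": [30, -24, 0], "rotation": [0, 0, 0]}, {"gripper": 85, "travel": [30, -24, 0], "rotation": [0, 0, 0]}, {"gripper": 85, "travel": [30, -24, 0], "rotation": [0, 0, 0]}, {"gripper": 85, "travel": [30, -24, 0], "rotation": [0, 0, 0]}, {"gripper": 85, "travel": [30, -24, 0], "rotation": [0, 0, 0]}, {"gripper": 85, "travel": [30, -24, 0], "rotation": [0, 0, 0]}, {"gripper": 85, "travel": [30, -24, 0], "rotation": [0, 0, 0]}]}}

```text
t: 1.1
tcp_pos: [0.4297, -0.2413, 0.2312]
tool_rot: [0.993, 0.118, -0.0, -0.0]
force: [1.2, -1.1, -1.4]
finger_gap: 0.995
```

Call:
{"op": "send_rows", "data": {"motion": [{"gripper": 85, "travel": [14, -38, 0], "rotation": [0, 0, 0]}, {"gripper": 85, "travel": [14, -38, 0], "rotation": [0, 0, 0]}, {"gripper": 85, "travel": [14, -38, 0], "rotation": [0, 0, 0]}, {"gripper": 85, "travel": [14, -38, 0], "rotation": [0, 0, 0]}, {"gripper": 85, "travel": [14, -38, 0], "rotation": [0, 0, 0]}, {"gripper": 85, "travel": [14, -38, 0], "rotation": [0, 0, 0]}, {"gripper": 85, "travel": [14, -38, 0], "rotation": [0, 0, 0]}, {"gripper": 85, "travel": [14, -38, 0], "rotation": [0, 0, 0]}, {"gripper": 85, "travel": [14, -38, 0], "rotation": [0, 0, 0]}, {"gripper": 85, "travel": [14, -38, 0], "rotation": [0, 0, 0]}, {"gripper": 85, "travel": [14, -38, 0], "rotation": [0, 0, 0]}, {"gripper": 85, "travel": [14, -38, 0], "rotation": [0, 0, 0]}]}}

```text
t: 2.1
tcp_pos: [0.4849, 0.2416, 0.231]
tool_rot: [0.993, 0.118, -0.0, 0.0]
force: [0.4, -0.4, -0.1]
finger_gap: 0.994
```

Call:
{"op": "send_rows", "data": {"motion": [{"gripper": 85, "travel": [15, -36, 0], "rotation": [0, 0, 0]}, {"gripper": 85, "travel": [15, -36, 0], "rotation": [0, 0, 0]}, {"gripper": 85, "travel": [0, 0, 0], "rotation": [0, 0, -7]}, {"gripper": 85, "travel": [0, 0, 0], "rotation": [0, 0, -7]}, {"gripper": 85, "travel": [0, 0, 0], "rotation": [0, 0, -7]}, {"gripper": 85, "travel": [0, 0, 0], "rotation": [0, 0, -7]}, {"gripper": 85, "travel": [0, 0, 0], "rotation": [0, 0, -7]}, {"gripper": 85, "travel": [0, 0, 0], "rotation": [0, 0, -7]}, {"gripper": 85, "travel": [0, 0, 0], "rotation": [0, 0, -7]}, {"gripper": 85, "travel": [0, 0, 0], "rotation": [0, 0, -7]}, {"gripper": 85, "travel": [0, 0, 0], "rotation": [0, 0, -7]}, {"gripper": 85, "travel": [0, 0, 0], "rotation": [0, 0, -5.5]}]}}

```text
t: 3.1
tcp_pos: [0.4972, 0.3165, 0.2308]
tool_rot: [0.752, 0.659, -0.001, -0.0]
force: [-0.7, 0.8, -0.8]
finger_gap: 0.997
```

Run:
```python
from h import *
s=manip.sense();print(s["tcp_pos"],s["tool_rot"],s["force"]); c=manip.calibration("wrist")
im=manip.snapshot("wrist"); cv2.imwrite("pics/w1.png",im[:,:,::-1])
print(c["cam_to_world"].round(3))
for o in labels(im,c,amax=1e5,amin=300): print(*o)
t=manip.snapshot("top"); cv2.imwrite("pics/t1.png",t[:,:,::-1])
```

```text
[0.49723139 0.31645728 0.23077531] [ 7.52454644e-01  6.58643769e-01 -5.88072114e-04 -2.18137771e-04] [-0.65302929  0.76246393 -0.76465957]
[[ 0.991 -0.125 -0.044  0.509]
 [-0.133 -0.94  -0.315  0.397]
 [-0.001  0.318 -0.948  0.373]
 [ 0.     0.     0.     1.   ]]
[407. 344.] [577.4  82.7] [10.9, 129.3] 78.1
[389. 340.] [555.6  85.3] [13.6, 135.6] 81.3
[355. 326.] [514.6 101.9] [24.1, 123.3] 76.4
[316.  81.] [509.2 400.1] [33.3, 60.0] 81.5
[67.  5.] [295.1 490.6] [60.5, 15.9] 172.1
```

View pics/w1.png

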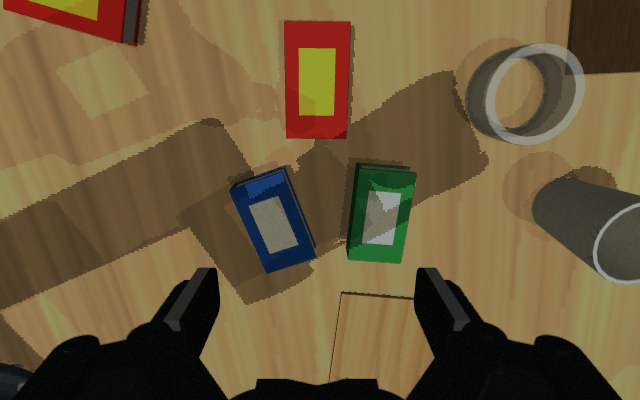

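The wrist view shows the target at (317,80) with its label at (509.2,400.1) mm and yaw 81.5°. Blue and green are clear of the finger paths.

Call:
{"op": "send_rows", "data": {"motion": [{"gripper": 85, "travel": [28, 0.3, 0], "rotation": [0, 0, 0]}, {"gripper": 85, "travel": [28, 0.3, 0], "rotation": [0, 0, 0]}, {"gripper": 85, "travel": [28, 0.3, 0], "rotation": [0, 0, 0.9]}, {"gripper": 85, "travel": [0, 0, 30], "rotation": [0, 0, 0]}, {"gripper": 85, "travel": [0, 0, 30], "rotation": [0, 0, 0]}, {"gripper": 85, "travel": [0, 0, 30], "rotation": [0, 0, 0]}, {"gripper": 85, "travel": [0, 0, 30], "rotation": [0, 0, 0]}, {"gripper": 85, "travel": [0, 0, 30], "rotation": [0, 0, 0]}, {"gripper": 85, "travel": [0, 0, 20], "rotation": [0, 0, 0]}, {"gripper": 85, "travel": [0, 0, 10], "rotation": [0, 0, 0]}, {"gripper": 85, "travel": [0, 0, 0], "rotation": [0, 0, 0]}]}}

```text
t: 4.12
tcp_pos: [0.5083, 0.3986, 0.0484]
tool_rot: [0.76, 0.65, -0.003, -0.001]
force: [-0.4, -0.3, 0.0]
finger_gap: 0.997
```

Call:
{"op": "send_rows", "data": {"motion": [{"gripper": 85, "travel": [0, 0, 20], "rotation": [0, 0, 0]}, {"gripper": 85, "travel": [0, 0, 15], "rotation": [0, 0, 0]}, {"gripper": 85, "travel": [0, 0, 10], "rotation": [0, 0, 0]}, {"gripper": 85, "travel": [0, 0, 4], "rotation": [0, 0, 0]}, {"gripper": 85, "travel": [0, 0, 0], "rotation": [0, 0, 0]}]}}

```text
t: 4.53
tcp_pos: [0.5102, 0.3997, 0.0023]
tool_rot: [0.76, 0.65, -0.0, -0.0]
force: [-0.1, 0.8, -0.6]
finger_gap: 0.991
```

Call:
{"op": "send_rows", "data": {"motion": [{"gripper": 50, "travel": [0, 0, 0], "rotation": [0, 0, 0]}, {"gripper": 50, "travel": [0, 0, 0], "rotation": [0, 0, 0]}, {"gripper": 50, "travel": [0, 0, 0], "rotation": [0, 0, 0]}, {"gripper": 50, "travel": [0, 0, 0], "rotation": [0, 0, 0]}, {"gripper": 50, "travel": [0, 0, 0], "rotation": [0, 0, 0]}, {"gripper": 50, "travel": [0, 0, 0], "rotation": [0, 0, 0]}, {"gripper": 50, "travel": [0, 0, 0], "rotation": [0, 0, 0]}, {"gripper": 50, "travel": [0, 0, 0], "rotation": [0, 0, 0]}], "newtons": 40}}

```text
t: 5.2
tcp_pos: [0.511, 0.4002, 0.0037]
tool_rot: [0.76, 0.65, 0.001, 0.0]
force: [-1.3, -0.0, 5.7]
finger_gap: 0.695
```

Call:
{"op": "send_rows", "data": {"motion": [{"gripper": 50, "travel": [0, 0, -5], "rotation": [0, 0, 0]}, {"gripper": 50, "travel": [0, 0, -10], "rotation": [0, 0, 0]}, {"gripper": 50, "travel": [0, 0, -20], "rotation": [0, 0, 0]}, {"gripper": 50, "travel": [0, 0, -20], "rotation": [0, 0, 0]}, {"gripper": 50, "travel": [0, 0, -20], "rotation": [0, 0, 0]}, {"gripper": 50, "travel": [0, 0, -20], "rotation": [0, 0, 0]}, {"gripper": 50, "travel": [0, 0, -5], "rotation": [0, 0, 0]}, {"gripper": 50, "travel": [0, 0, 0], "rotation": [0, 0, 0]}]}}

```text
t: 5.87
tcp_pos: [0.5112, 0.4003, 0.1044]
tool_rot: [0.759, 0.651, 0.002, 0.0]
force: [0.7, 0.5, -2.1]
finger_gap: 0.691
```

Run:
```python
from h import *
s=manip.sense();print(s["tcp_pos"],s["force"],s["finger_gap"]*85.4)
im=manip.snapshot("wrist"); cv2.imwrite("pics/w2.png",im[:,:,::-1])
```

```text
[0.5112244  0.40026347 0.1044429 ] [ 0.74128958  0.45033566 -2.06159551] 59.02607444029409
```

View pics/w2.png

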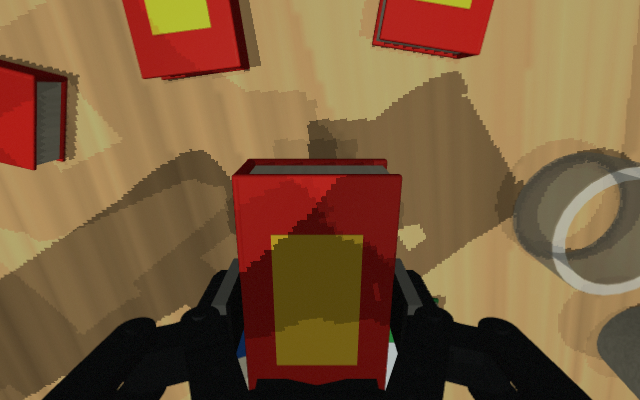

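The book is square in the jaws, with an opening of about 59 mm. Carrying it over the deck.

Call:
{"op": "send_rows", "data": {"motion": [{"gripper": 50, "travel": [0, 0, 0], "rotation": [0, 0, 4]}, {"gripper": 50, "travel": [-20, 8, 0], "rotation": [0, 0, 0]}, {"gripper": 50, "travel": [-30, 12, 0], "rotation": [0, 0, 0]}, {"gripper": 50, "travel": [-30, 12, 0], "rotation": [0, 0, 0]}, {"gripper": 50, "travel": [-30, 12, 0], "rotation": [0, 0, 0]}, {"gripper": 50, "travel": [-30, 13, 0], "rotation": [0, 0, 0]}, {"gripper": 50, "travel": [-30, 13, 0], "rotation": [0, 0, 0]}, {"gripper": 50, "travel": [-30, 12, 0], "rotation": [0, 0, 0]}, {"gripper": 50, "travel": [-30, 12, 0], "rotation": [0, 0, 0]}, {"gripper": 50, "travel": [-30, 12, 0], "rotation": [0, 0, 0]}, {"gripper": 50, "travel": [-30, 12, 0], "rotation": [0, 0, 0]}, {"gripper": 50, "travel": [-19, 8, 0], "rotation": [0, 0, 0]}]}}

```text
t: 6.92
tcp_pos: [0.5636, 0.0675, 0.1006]
tool_rot: [0.782, 0.623, -0.001, -0.001]
force: [-0.6, 0.6, -0.9]
finger_gap: 0.696
```

Call:
{"op": "send_rows", "data": {"motion": [{"gripper": 50, "travel": [0, 0, 0], "rotation": [0, 0, 0]}, {"gripper": 50, "travel": [0, 0, 0], "rotation": [0, 0, 0]}]}}

```text
t: 7.08
tcp_pos: [0.5635, 0.0692, 0.1008]
tool_rot: [0.783, 0.622, -0.001, -0.001]
force: [-0.0, 0.9, -1.8]
finger_gap: 0.691
```

Run:
```python
from h import *
s=manip.sense();print(s["tcp_pos"],s["tool_rot"],s["force"],s["finger_gap"]*85.4)
im=manip.snapshot("wrist")
print(manip.calibration("wrist"))
im2=manip.snapshot("side")
a=np.vstack([im[:,:,::-1],]); b=cv2.resize(im2[180:370,230:400],None,fx=2,fy=2,interpolation=cv2.INTER_CUBIC)[:,:,::-1]
cv2.imwrite("pics/s3full.png",im2[:,:,::-1]); cv2.imwrite("pics/w3full.png",a)
b=cv2.copyMakeBorder(b,0,20,0,0,cv2.BORDER_CONSTANT)[:400]
cv2.imwrite("pics/w3.png",np.hstack([a[:, 100:560],b]))
```

```text
[0.56353253 0.06918892 0.10084552] [ 0.78264776  0.62246295 -0.00104539 -0.00113038] [-0.03606285  0.92562914 -1.78528382] 58.97771633768851
{'fx': 344.33589068104254, 'fy': 344.33589068104254, 'cx': 316.47880854352013, 'cy': 201.4086936625765, 'k1': -0.005635254526035221, 'cam_to_world': array([[ 0.97461577, -0.21114169, -0.07445324,  0.5827804 ],
       [-0.22385586, -0.9243129 , -0.30908609,  0.14930249],
       [-0.00355713,  0.31790698, -0.94811524,  0.24360637],
       [ 0.        ,  0.        ,  0.        ,  1.        ]])}
```

View pics/w3.png

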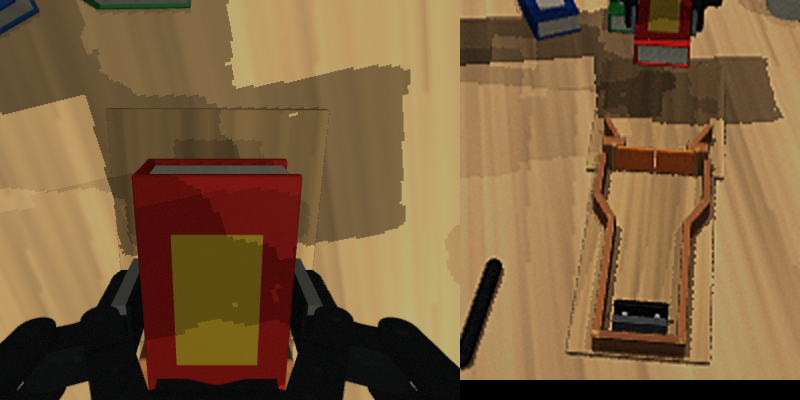

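The wrist view shows the deck's rear corners at full-frame (207,108) and (428,110), and the book is held over the deck. I'll refine the tray pose from these, including the deck's side lines.

Run:
```python
from h import *
c={'fx':344.336,'fy':344.336,'cx':316.479,'cy':201.409,'k1':-.005635,'cam_to_world':np.array([[0.97461577,-0.21114169,-0.07445324,0.5827804],[-0.22385586,-0.9243129,-0.30908609,0.14930249],[-0.00355713,0.31790698,-0.94811524,0.24360637],[0,0,0,1]])}
p=pt(c,[(207,108),(428,110)],.006)[:,:2]*1000
m=p.mean(0); d=p[1]-p[0]; L=np.linalg.norm(d); print(p,L,np.degrees(np.arctan2(d[1],d[0])))
a=np.radians(np.degrees(np.arctan2(d[1],d[0]))-90); u=np.array([np.cos(a),np.sin(a)])
print("mid",m,"deck",m+65*u,"gate",m+190*u)
g=np.array([538.5,-51.]); v=g-m; print("to gate",np.linalg.norm(v),np.degrees(np.arctan2(v[1],v[0])))
```

```text
[[507.5192752  152.32536441]
 [651.18771809 118.03294611]] 147.70440560859367 -13.424817176997827
mid [579.35349664 135.17915526] deck [564.26249661  71.95525378] gate [535.2413427  -49.62917213]
to gate 190.6087249869377 -102.3763239862399
```

Call:
{"op": "send_rows", "data": {"motion": [{"gripper": 50, "travel": [1.8, 1.2, 20], "rotation": [0, 0, 0]}, {"gripper": 50, "travel": [0, 0, 25], "rotation": [0, 0, 0]}, {"gripper": 50, "travel": [0, 0, 20], "rotation": [0, 0, 0]}, {"gripper": 50, "travel": [0, 0, 10], "rotation": [0, 0, 0]}, {"gripper": 50, "travel": [0, 0, 6], "rotation": [0, 0, 0]}, {"gripper": 50, "travel": [0, 0, 4], "rotation": [0, 0, 0]}, {"gripper": 50, "travel": [0, 0, 3], "rotation": [0, 0, 0]}, {"gripper": 50, "travel": [0, 0, 1], "rotation": [0, 0, 0]}, {"gripper": 50, "travel": [0, 0, 0], "rotation": [0, 0, 0]}, {"gripper": 50, "travel": [0, 0, 0], "rotation": [0, 0, 0]}]}}

```text
t: 8.02
tcp_pos: [0.5665, 0.0719, 0.0141]
tool_rot: [0.782, 0.624, 0.001, 0.001]
force: [0.5, -0.2, -2.0]
finger_gap: 0.691
```

Call:
{"op": "send_rows", "data": {"motion": [{"gripper": 50, "travel": [0, -0.8, 2], "rotation": [0, 0, 0]}, {"gripper": 50, "travel": [0, 0, 2], "rotation": [0, 0, 0]}, {"gripper": 50, "travel": [0, 0, 0.5], "rotation": [0, 0, 0]}, {"gripper": 50, "travel": [0, 0, 0], "rotation": [0, 0, 0]}, {"gripper": 50, "travel": [0, 0, 0], "rotation": [0, 0, 0]}]}}

```text
t: 8.43
tcp_pos: [0.5655, 0.072, 0.0097]
tool_rot: [0.782, 0.624, 0.0, 0.0]
force: [-0.9, 0.3, 5.0]
finger_gap: 0.691
```

Touching down with 5 N. Releasing, then rising clear of the book.

Call:
{"op": "send_rows", "data": {"motion": [{"gripper": 62, "travel": [0, 0, 0], "rotation": [0, 0, 0]}, {"gripper": 70, "travel": [0, 0, 0], "rotation": [0, 0, 0]}, {"gripper": 80, "travel": [0, 0, 0], "rotation": [0, 0, 0]}, {"gripper": 80, "travel": [0, 0, 0], "rotation": [0, 0, 0]}, {"gripper": 80, "travel": [0, 0, -5], "rotation": [0, 0, 0]}, {"gripper": 80, "travel": [0, 0, -15], "rotation": [0, 0, 0]}, {"gripper": 80, "travel": [0, 0, -20], "rotation": [0, 0, 0]}, {"gripper": 80, "travel": [0, 0, -25], "rotation": [0, 0, 0]}, {"gripper": 80, "travel": [0, 0, -15], "rotation": [0, 0, 0]}, {"gripper": 30, "travel": [20, 0, 0], "rotation": [0, 0, 0]}, {"gripper": 10, "travel": [30, 0, 0], "rotation": [0, 0, 0]}, {"gripper": 8, "travel": [35, 0, 0], "rotation": [0, 0, 0]}]}}

```text
t: 9.43
tcp_pos: [0.5844, 0.1545, 0.0898]
tool_rot: [0.783, 0.622, 0.0, 0.0]
force: [1.5, -1.1, -1.0]
finger_gap: 0.53
```

Run:
```python
from h import *
s=manip.sense();print(s["tcp_pos"],s["tool_rot"],s["force"],s["finger_gap"]*85.4)
for n in("side","top","wrist"):
    c=manip.calibration(n); im=manip.snapshot(n); cv2.imwrite(f"pics/{n}4.png",im[:,:,::-1])
    for o in labels(im,c,z=.036,lo=(20,90,60),amin=60,amax=1e5): print(n,*o)
```

```text
[0.58437049 0.15445522 0.08976053] [7.82632897e-01 6.22483444e-01 1.48594633e-04 2.97092011e-04] [ 1.45550504 -1.14836957 -0.9926028 ] 45.29556539553959
side [120. 383.] [ 146.2 -294.3] [61.7, 6.9] 91.3
side [346. 380.] [ 519.5 -342.3] [72.3, 13.4] 93.0
side [ 14. 376.] [ -31.3 -257.4] [8.3, 87.6] 88.8
side [  6. 370.] [ -48.3 -248. ] [77.9, 9.9] 91.7
side [361. 371.] [ 548.8 -329. ] [102.1, 7.5] 90.9
side [165. 372.] [ 218.5 -281.8] [106.3, 5.8] 90.9
side [145. 372.] [ 185.  -276.3] [108.7, 9.9] 91.9
side [368. 367.] [ 561.6 -321. ] [126.4, 8.2] 90.9
side [154. 361.] [ 197.3 -253.7] [157.9, 8.7] 92.2
side [ 33. 359.] [  -9.5 -222. ] [11.0, 164.2] 89.4
side [ 11. 325.] [ -71.6 -147.8] [10.5, 130.3] 89.1
side [  7. 278.] [-120.1  -21.6] [19.5, 122.8] 89.6
side [426. 334.] [ 681.5 -231.1] [350.5, 52.4] 90.6
side [422. 282.] [ 715.5 -141. ] [174.4, 7.9] 90.8
side [499. 257.] [909.9 -91. ] [72.6, 160.3] 0.5
side [292. 246.] [469.4 -10.6] [65.1, 15.3] 92.1
side [142. 239.] [140.5  59.4] [9.1, 98.3] 87.7
side [147. 312.] [ 175.2 -110.7] [11.3, 435.2] 89.3
side [198. 325.] [ 270.7 -117.4] [
[... 2597 characters left out ...]
.7
wrist [ 14. 376.] [347.   98.3] [32.3, 56.2] 77.6
wrist [316. 343.] [566.2  71.3] [33.9, 59.1] 77.2
wrist [417. 286.] [642.4 102.8] [15.7, 48.8] 76.9
wrist [594. 288.] [753.7  73.6] [77.4, 10.8] 90.7
wrist [ 36. 248.] [410.7 182. ] [26.2, 2.8] 92.0
wrist [ 34. 265.] [404.  167.8] [5.9, 80.7] 89.2
wrist [151. 239.] [475.8 160. ] [50.0, 81.0] 85.8
wrist [585. 179.] [747.7 149.3] [93.9, 7.6] 90.3
wrist [626. 230.] [770.8 107.3] [172.7, 22.6] 94.0
wrist [508. 243.] [694.2 118.8] [198.1, 60.0] 92.7
wrist [465.  34.] [685.4 247.3] [32.2, 7.3] 93.4
wrist [438.  35.] [672.1 248.4] [37.6, 17.4] 90.7
wrist [399.  45.] [650.  249.3] [42.6, 10.4] 90.3
wrist [328.  62.] [609.9 249.1] [32.7, 61.7] 84.9
```

Wrist view puts the book at (566.2,71.3) mm with yaw 77.2°, within about 1 mm of the axis. Closing the fingers and lowering them behind it.

Call:
{"op": "send_rows", "data": {"motion": [{"gripper": 8, "travel": [0, 0.5, 0], "rotation": [0, 0, 0]}, {"gripper": 8, "travel": [0, 0, 0], "rotation": [0, 0, 0]}, {"gripper": 8, "travel": [0, 0, 0], "rotation": [0, 0, 0]}, {"gripper": 8, "travel": [0, 0, 15], "rotation": [0, 0, 0]}, {"gripper": 8, "travel": [0, 0, 20], "rotation": [0, 0, 0]}, {"gripper": 8, "travel": [0, 0, 20], "rotation": [0, 0, 0]}, {"gripper": 8, "travel": [0, 0, 12], "rotation": [0, 0, 0]}, {"gripper": 8, "travel": [0, 0, 5], "rotation": [0, 0, 0]}, {"gripper": 8, "travel": [0, 0, 3], "rotation": [0, 0, 0]}, {"gripper": 8, "travel": [0, 0, 0], "rotation": [0, 0, 0]}, {"gripper": 8, "travel": [0, 0, 0], "rotation": [0, 0, 0]}]}}

```text
t: 10.5
tcp_pos: [0.5851, 0.1547, 0.0144]
tool_rot: [0.782, 0.624, 0.0, 0.0]
force: [0.7, -0.2, 0.9]
finger_gap: 0.092
```

Call:
{"op": "send_rows", "data": {"motion": [{"gripper": 8, "travel": [-8, 0, 0], "rotation": [0, 0, 0]}, {"gripper": 8, "travel": [-8, 0, 0], "rotation": [0, 0, 0]}, {"gripper": 8, "travel": [-6, 0, 0], "rotation": [0, 0, 0]}, {"gripper": 8, "travel": [-6, 0, 0], "rotation": [0, 0, 0]}, {"gripper": 8, "travel": [-6, 0, 0], "rotation": [0, 0, 0]}, {"gripper": 8, "travel": [-6, 0, 0], "rotation": [0, 0, 0]}, {"gripper": 8, "travel": [-6, 0, 0], "rotation": [0, 0, 0]}, {"gripper": 8, "travel": [-6, 0, 0], "rotation": [0, 0, 0]}, {"gripper": 8, "travel": [-6, 0, 0], "rotation": [0, 0, 0]}, {"gripper": 8, "travel": [-6, 0, 0], "rotation": [0, 0, 0]}, {"gripper": 8, "travel": [-6, 0, 0], "rotation": [0, 0, 0]}, {"gripper": 8, "travel": [-4, 0, 0], "rotation": [0, 0, 0]}]}}

```text
t: 11.5
tcp_pos: [0.5679, 0.0819, 0.0138]
tool_rot: [0.782, 0.624, -0.0, -0.0]
force: [0.1, 1.1, 0.7]
finger_gap: 0.093
```

```bash
cat > look.py <<'E'
from h import *
import sys
s=manip.sense();p=s["tcp_pos"]*1000
a=np.radians(-103); u=np.array([np.cos(a),np.sin(a)]); n=np.array([-u[1],u[0]]); G=np.array([537,-51])
print("tcp tray x,lat",((p[:2]-G)@u).round(1),((p[:2]-G)@n).round(1),"z",p[2].round(1),"F along/lat",(s["force"][:2]@u).round(1),(s["force"][:2]@n).round(1),s["force"][2].round(1))
for nm in ("wrist","side"):
    c=manip.calibration(nm); im=manip.snapshot(nm); cv2.imwrite(f"pics/{nm}_{sys.argv[1]}.png",im[:,:,::-1])
    for o in labels(im,c,z=.036,lo=(24,140,60),amin=60,amax=1e5):
        q=o[1]-G
        if abs(q@n)<60 and -200<q@u<230: print(nm,"tray x,lat",(q@u).round(1),(q@n).round(1),o[2],"yaw",o[3])
E
python3 look.py a
```

```text
tcp tray x,lat -136.5 0.2 z 13.8 F along/lat -1.1 -0.1 0.7
wrist tray x,lat -96.3 1.2 [15.6, 10.7] yaw 167.2
side tray x,lat -69.6 2.5 [32.2, 52.4] yaw 76.9
```

Call:
{"op": "send_rows", "data": {"motion": [{"gripper": 8, "travel": [-4, 0, 0], "rotation": [0, 0, 0]}, {"gripper": 8, "travel": [-4, 0, 0], "rotation": [0, 0, 0]}, {"gripper": 8, "travel": [-4, 0, 0], "rotation": [0, 0, 0]}, {"gripper": 8, "travel": [-4, 0, 0], "rotation": [0, 0, 0]}, {"gripper": 8, "travel": [-4, 0, 0], "rotation": [0, 0, 0]}, {"gripper": 8, "travel": [-4, 0, 0], "rotation": [0, 0, 0]}]}}

```text
t: 12.1
tcp_pos: [0.5631, 0.0604, 0.0139]
tool_rot: [0.782, 0.623, 0.001, -0.001]
force: [1.8, 9.9, 0.9]
finger_gap: 0.091
```

```bash
python3 look.py b
```

```text
tcp tray x,lat -114.4 0.4 z 13.9 F along/lat -10.0 -0.5 0.9
wrist tray x,lat -74.3 1.2 [15.7, 10.7] yaw 167.0
side tray x,lat -48.8 2.6 [32.1, 54.4] yaw 76.9
```

10 N along and almost no lateral force, so this is the gate spring. Continuing.

Call:
{"op": "send_rows", "data": {"motion": [{"gripper": 8, "travel": [-4, 0, 0], "rotation": [0, 0, 0]}, {"gripper": 8, "travel": [-4, 0, 0], "rotation": [0, 0, 0]}, {"gripper": 8, "travel": [-4, 0, 0], "rotation": [0, 0, 0]}, {"gripper": 8, "travel": [-4, 0, 0], "rotation": [0, 0, 0]}, {"gripper": 8, "travel": [-4, 0, 0], "rotation": [0, 0, 0]}, {"gripper": 8, "travel": [-4, 0, 0], "rotation": [0, 0, 0]}]}}

```text
t: 12.7
tcp_pos: [0.5573, 0.0369, 0.0138]
tool_rot: [0.782, 0.623, 0.001, -0.001]
force: [0.5, 4.0, -1.1]
finger_gap: 0.093
```

```bash
python3 look.py c
```

```text
tcp tray x,lat -90.2 0.0 z 13.8 F along/lat -4.0 -0.4 -1.1
wrist tray x,lat -50.1 1.0 [15.7, 10.7] yaw 167.1
side tray x,lat -25.4 2.0 [32.3, 57.1] yaw 76.5
```

Call:
{"op": "send_rows", "data": {"motion": [{"gripper": 8, "travel": [-5, 0, 0], "rotation": [0, 0, 0]}, {"gripper": 8, "travel": [-5, 0, 0], "rotation": [0, 0, 0]}, {"gripper": 8, "travel": [-5, 0, 0], "rotation": [0, 0, 0]}, {"gripper": 8, "travel": [-5, 0, 0], "rotation": [0, 0, 0]}, {"gripper": 8, "travel": [-5, 0, 0], "rotation": [0, 0, 0]}, {"gripper": 8, "travel": [-5, 0, 0], "rotation": [0, 0, 0]}, {"gripper": 8, "travel": [-5, 0, 0], "rotation": [0, 0, 0]}, {"gripper": 8, "travel": [-5, 0, 0], "rotation": [0, 0, 0]}, {"gripper": 8, "travel": [-5, 0, 0], "rotation": [0, 0, 0]}, {"gripper": 8, "travel": [-5, 0, 0], "rotation": [0, 0, 0]}]}}

```text
t: 13.63
tcp_pos: [0.5462, -0.0134, 0.0138]
tool_rot: [0.782, 0.624, -0.0, -0.0]
force: [0.5, 2.2, -0.7]
finger_gap: 0.094
```

```bash
python3 look.py d
```

```text
tcp tray x,lat -38.7 0.5 z 13.8 F along/lat -2.2 0.0 -0.7
wrist tray x,lat 1.5 1.5 [15.7, 10.7] yaw 167.2
side tray x,lat 25.9 2.8 [32.3, 58.0] yaw 76.9
```

Call:
{"op": "send_rows", "data": {"motion": [{"gripper": 8, "travel": [-4, 0, 0], "rotation": [0, 0, 0]}, {"gripper": 8, "travel": [-4, 0, 0], "rotation": [0, 0, 0]}, {"gripper": 8, "travel": [-4, 0, 0], "rotation": [0, 0, 0]}, {"gripper": 8, "travel": [-4, 0, 0], "rotation": [0, 0, 0]}, {"gripper": 8, "travel": [-4, 0, 0], "rotation": [0, 0, 0]}, {"gripper": 8, "travel": [-4, 0, 0], "rotation": [0, 0, 0]}]}}

```text
t: 14.23
tcp_pos: [0.5409, -0.0365, 0.0139]
tool_rot: [0.782, 0.624, 0.0, 0.0]
force: [0.2, 3.4, 0.8]
finger_gap: 0.094
```

```bash
python3 look.py e; python3 -c "
import cv2
a=cv2.imread('pics/wrist_e.png');b=cv2.imread('pics/side_e.png')[200:370,260:390]
import numpy as np
b=cv2.resize(b,(306,400)); cv2.imwrite('pics/e.png',np.hstack([a[:,80:560],b]))"
```

```text
tcp tray x,lat -15.0 0.6 z 13.9 F along/lat -3.3 -0.5 0.8
wrist tray x,lat 25.0 1.4 [16.1, 11.3] yaw 167.2
side tray x,lat 48.9 2.6 [32.4, 58.8] yaw 77.0
```

View pics/e.png

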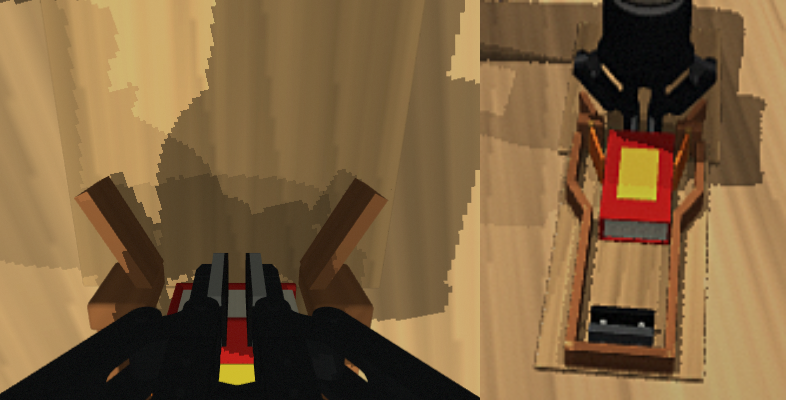

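The leaves are open beside the book, and the book is entering the narrow bay straight, with its front at side-crop (637,232) and the buffer at about (620,318). Continuing.

Call:
{"op": "send_rows", "data": {"motion": [{"gripper": 8, "travel": [-4, 0, 0], "rotation": [0, 0, 0]}, {"gripper": 8, "travel": [-5, 0, 0], "rotation": [0, 0, 0]}, {"gripper": 8, "travel": [-5, 0, 0], "rotation": [0, 0, 0]}, {"gripper": 8, "travel": [-5, 0, 0], "rotation": [0, 0, 0]}, {"gripper": 8, "travel": [-5, 0, 0], "rotation": [0, 0, 0]}, {"gripper": 8, "travel": [-4, 0, 0], "rotation": [0, 0, 0]}]}}

```text
t: 14.83
tcp_pos: [0.5346, -0.0642, 0.0139]
tool_rot: [0.782, 0.624, 0.0, -0.0]
force: [1.0, 2.7, 0.9]
finger_gap: 0.094
```

```bash
python3 look.py f
```

```text
tcp tray x,lat 13.4 0.6 z 13.9 F along/lat -2.9 0.3 0.9
wrist tray x,lat 53.2 1.4 [16.1, 11.3] yaw 167.1
side tray x,lat 77.2 2.5 [32.5, 58.9] yaw 76.9
```

Call:
{"op": "send_rows", "data": {"motion": [{"gripper": 8, "travel": [-4, 0, 0], "rotation": [0, 0, 0]}, {"gripper": 8, "travel": [-5, 0, 0], "rotation": [0, 0, 0]}, {"gripper": 8, "travel": [-5, 0, 0], "rotation": [0, 0, 0]}, {"gripper": 8, "travel": [-5, 0, 0], "rotation": [0, 0, 0]}, {"gripper": 8, "travel": [-5, 0, 0], "rotation": [0, 0, 0]}, {"gripper": 8, "travel": [-4, 0, 0], "rotation": [0, 0, 0]}, {"gripper": 8, "travel": [-3, 0, 0], "rotation": [0, 0, 0]}]}}

```text
t: 15.52
tcp_pos: [0.5275, -0.0945, 0.0137]
tool_rot: [0.782, 0.624, -0.0, -0.0]
force: [0.7, 1.1, 0.2]
finger_gap: 0.096
```

```bash
python3 look.py g
```

```text
tcp tray x,lat 44.6 0.6 z 13.7 F along/lat -1.2 0.5 0.2
wrist tray x,lat 84.7 1.3 [16.1, 10.7] yaw 167.2
side tray x,lat 108.2 -2.1 [32.7, 58.6] yaw 76.3
```

Call:
{"op": "send_rows", "data": {"motion": [{"gripper": 8, "travel": [-2, 0, 0], "rotation": [0, 0, 0]}, {"gripper": 8, "travel": [-2, 0, 0], "rotation": [0, 0, 0]}, {"gripper": 8, "travel": [-2, 0, 0], "rotation": [0, 0, 0]}, {"gripper": 8, "travel": [-2, 0, 0], "rotation": [0, 0, 0]}, {"gripper": 8, "travel": [0, 0, 0], "rotation": [0, 0, 0]}]}}

```text
t: 16.03
tcp_pos: [0.5261, -0.102, 0.0138]
tool_rot: [0.782, 0.624, -0.0, 0.0]
force: [0.4, 0.1, -0.1]
finger_gap: 0.092
```

Call:
{"op": "send_rows", "data": {"motion": [{"gripper": 8, "travel": [-2, 0, 0], "rotation": [0, 0, 0]}, {"gripper": 8, "travel": [-2, 0, 0], "rotation": [0, 0, 0]}, {"gripper": 8, "travel": [-1, 0, 0], "rotation": [0, 0, 0]}, {"gripper": 8, "travel": [0, 0, 0], "rotation": [0, 0, 0]}]}}

```text
t: 16.37
tcp_pos: [0.525, -0.1068, 0.0138]
tool_rot: [0.782, 0.624, -0.0, 0.0]
force: [0.1, -0.3, 0.3]
finger_gap: 0.093
```

```bash
python3 look.py h; python3 -c "
import cv2
cv2.imwrite('pics/h.png',cv2.resize(cv2.imread('pics/side_h.png')[200:370,260:390],None,fx=3.5,fy=3.5,interpolation=2))"
```

```text
tcp tray x,lat 57.0 0.8 z 13.8 F along/lat 0.3 0.1 0.3
wrist tray x,lat 97.2 1.6 [16.1, 10.7] yaw 167.2
side tray x,lat 120.2 -2.3 [32.5, 58.5] yaw 77.1
```

View pics/h.png

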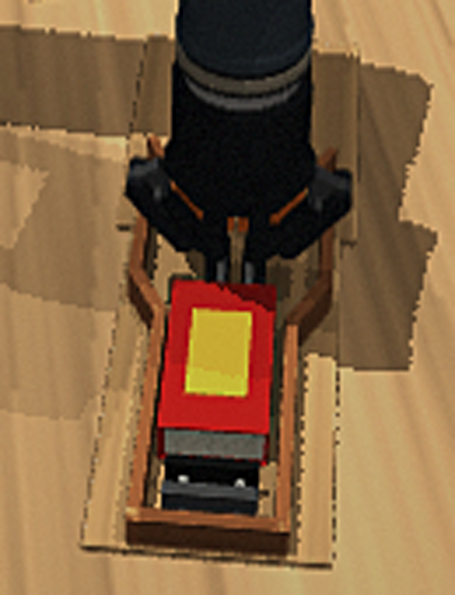

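The book is inside the narrow bay, close to but not yet on the buffer (crop gap at about (212,455)), and the leaves have closed onto the fingers. Feeling forward.

Call:
{"op": "send_rows", "data": {"motion": [{"gripper": 8, "travel": [-2, 0, 0], "rotation": [0, 0, 0]}, {"gripper": 8, "travel": [-2, 0, 0], "rotation": [0, 0, 0]}, {"gripper": 8, "travel": [-1, 0, 0], "rotation": [0, 0, 0]}, {"gripper": 8, "travel": [0, 0, 0], "rotation": [0, 0, 0]}]}}

```text
t: 16.8
tcp_pos: [0.5238, -0.1116, 0.0138]
tool_rot: [0.782, 0.624, -0.0, 0.0]
force: [-0.7, 0.4, 0.5]
finger_gap: 0.091
```

Call:
{"op": "send_rows", "data": {"motion": [{"gripper": 8, "travel": [-1, 0, 0], "rotation": [0, 0, 0]}, {"gripper": 8, "travel": [-1, 0, 0], "rotation": [0, 0, 0]}, {"gripper": 8, "travel": [-1, 0, 0], "rotation": [0, 0, 0]}, {"gripper": 8, "travel": [0, 0, 0], "rotation": [0, 0, 0]}]}}

```text
t: 17.13
tcp_pos: [0.5232, -0.1145, 0.0138]
tool_rot: [0.782, 0.624, -0.0, 0.0]
force: [0.6, -0.3, 0.0]
finger_gap: 0.093
```

Call:
{"op": "send_rows", "data": {"motion": [{"gripper": 8, "travel": [-1, 0, 0], "rotation": [0, 0, 0]}, {"gripper": 8, "travel": [-1, 0, 0], "rotation": [0, 0, 0]}, {"gripper": 8, "travel": [-1, 0, 0], "rotation": [0, 0, 0]}, {"gripper": 8, "travel": [0, 0, 0], "rotation": [0, 0, 0]}]}}

```text
t: 17.47
tcp_pos: [0.5225, -0.1174, 0.0138]
tool_rot: [0.782, 0.624, -0.0, 0.0]
force: [-0.3, -0.0, 0.1]
finger_gap: 0.094
```

Call:
{"op": "send_rows", "data": {"motion": [{"gripper": 8, "travel": [-1, 0, 0], "rotation": [0, 0, 0]}, {"gripper": 8, "travel": [-1, 0, 0], "rotation": [0, 0, 0]}, {"gripper": 8, "travel": [-1, 0, 0], "rotation": [0, 0, 0]}, {"gripper": 8, "travel": [0, 0, 0], "rotation": [0, 0, 0]}]}}

```text
t: 17.8
tcp_pos: [0.5218, -0.1204, 0.0138]
tool_rot: [0.782, 0.624, -0.0, 0.0]
force: [0.4, 0.0, -0.6]
finger_gap: 0.093
```

Call:
{"op": "send_rows", "data": {"motion": [{"gripper": 8, "travel": [-1, 0, 0], "rotation": [0, 0, 0]}, {"gripper": 8, "travel": [-1, 0, 0], "rotation": [0, 0, 0]}]}}

```text
t: 17.97
tcp_pos: [0.5214, -0.1221, 0.0138]
tool_rot: [0.782, 0.624, 0.0, -0.0]
force: [0.5, 0.5, -0.1]
finger_gap: 0.091
```

```bash
python3 look.py i
```

```text
tcp tray x,lat 72.8 0.8 z 13.8 F along/lat -0.6 0.4 -0.1
wrist tray x,lat 112.9 1.5 [16.1, 10.7] yaw 167.2
side tray x,lat 136.2 -2.4 [32.4, 58.6] yaw 76.9
```

Call:
{"op": "send_rows", "data": {"motion": [{"gripper": 8, "travel": [-1, 0, 0], "rotation": [0, 0, 0]}, {"gripper": 8, "travel": [-1, 0, 0], "rotation": [0, 0, 0]}, {"gripper": 8, "travel": [0, 0, 0], "rotation": [0, 0, 0]}]}}

```text
t: 18.32
tcp_pos: [0.5211, -0.1239, 0.0138]
tool_rot: [0.782, 0.624, 0.0, -0.0]
force: [0.7, 2.3, -0.0]
finger_gap: 0.096
```

Call:
{"op": "send_rows", "data": {"motion": [{"gripper": 8, "travel": [-1, 0, 0], "rotation": [0, 0, 0]}, {"gripper": 8, "travel": [-1, 0, 0], "rotation": [0, 0, 0]}, {"gripper": 8, "travel": [0, 0, 0], "rotation": [0, 0, 0]}]}}

```text
t: 18.57
tcp_pos: [0.5208, -0.1254, 0.0138]
tool_rot: [0.782, 0.623, 0.0, -0.0]
force: [1.5, 5.1, -0.9]
finger_gap: 0.094
```

Contact, with force rising 2.3 → 5.1 N. One more gentle step, then hold.

Call:
{"op": "send_rows", "data": {"motion": [{"gripper": 8, "travel": [-1, 0, 0], "rotation": [0, 0, 0]}, {"gripper": 8, "travel": [-1, 0, 0], "rotation": [0, 0, 0]}, {"gripper": 8, "travel": [0, 0, 0], "rotation": [0, 0, 0]}, {"gripper": 8, "travel": [0, 0, 0], "rotation": [0, 0, 0]}, {"gripper": 8, "travel": [0, 0, 0], "rotation": [0, 0, 0]}]}}

```text
t: 18.98
tcp_pos: [0.5205, -0.1267, 0.0138]
tool_rot: [0.782, 0.623, 0.001, -0.0]
force: [2.9, 7.1, -0.3]
finger_gap: 0.092
```

```bash
python3 look.py j
```

```text
tcp tray x,lat 77.5 1.0 z 13.8 F along/lat -7.6 1.3 -0.3
wrist tray x,lat 117.4 1.8 [16.1, 11.3] yaw 167.1
side tray x,lat 140.7 -2.4 [32.6, 58.8] yaw 76.9
```

Pressed home at about 7.6 N (roughly 3.5 mm). Backing off gently, then lifting straight out.

Call:
{"op": "send_rows", "data": {"motion": [{"gripper": 8, "travel": [1, 0, 0], "rotation": [0, 0, 0]}, {"gripper": 8, "travel": [2, 0, 0], "rotation": [0, 0, 0]}, {"gripper": 8, "travel": [3, 0, 0], "rotation": [0, 0, 0]}, {"gripper": 8, "travel": [3, 0, 0], "rotation": [0, 0, 0]}, {"gripper": 8, "travel": [0, 0, 0], "rotation": [0, 0, 0]}, {"gripper": 8, "travel": [0, 0, -10], "rotation": [0, 0, 0]}, {"gripper": 8, "travel": [0, 0, -15], "rotation": [0, 0, 0]}, {"gripper": 8, "travel": [0, 0, -20], "rotation": [0, 0, 0]}, {"gripper": 8, "travel": [0, 0, -25], "rotation": [0, 0, 0]}, {"gripper": 8, "travel": [0, 0, -30], "rotation": [0, 0, 0]}, {"gripper": 8, "travel": [0, 0, -30], "rotation": [0, 0, 0]}, {"gripper": 8, "travel": [0, 0, -30], "rotation": [0, 0, 0]}]}}

```text
t: 20.08
tcp_pos: [0.5215, -0.1194, 0.1758]
tool_rot: [0.782, 0.624, -0.0, 0.0]
force: [0.7, 0.1, -0.5]
finger_gap: 0.096
```

Call:
{"op": "send_rows", "data": {"motion": [{"gripper": 8, "travel": [30, 0, -15], "rotation": [0, 0, 0]}, {"gripper": 8, "travel": [30, 0, -15], "rotation": [0, 0, 0]}, {"gripper": 8, "travel": [30, 0, 0], "rotation": [0, 0, 0]}, {"gripper": 8, "travel": [30, 0, 0], "rotation": [0, 0, 0]}, {"gripper": 8, "travel": [0, 0, 0], "rotation": [0, 0, 0]}, {"gripper": 8, "travel": [0, 0, 0], "rotation": [0, 0, 0]}]}}

```text
t: 20.58
tcp_pos: [0.5486, -0.0011, 0.2046]
tool_rot: [0.781, 0.625, -0.0, 0.0]
force: [0.9, -0.5, -0.2]
finger_gap: 0.093
```

```bash
python3 look.py k; python3 -c "
import cv2
cv2.imwrite('pics/k.png',cv2.resize(cv2.imread('pics/side_k.png')[90:380,180:460],None,fx=2,fy=2,interpolation=2))"
```

```text
tcp tray x,lat -51.2 0.0 z 204.6 F along/lat 0.3 1.0 -0.2
wrist tray x,lat 137.3 -2.0 [29.4, 58.4] yaw 77.3
side tray x,lat 136.5 -2.3 [32.6, 58.7] yaw 77.1
```

View pics/k.png

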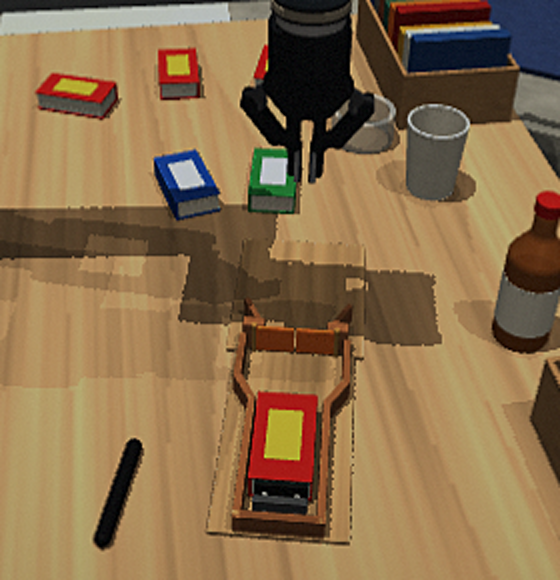

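The picture shows both leaves shut (crop (295,340)), the book lying flat at the buffer (285,435), the other objects in view undisturbed, and the hand clear.

```bash
python3 -c "
from station import manip
print(manip.sign_off())"
```

```text
the job is handed in; nothing more can be done
None
```

The red pocket book is filed in the sold-books tray, and the job is handed in at about 20.7 s of the 58 s limit. Of the four red books I took the one farthest to the robot's right. I laid it flat on the deck and pushed it through the gate with nearly closed fingers until it pressed the buffer.

- **Buffer:** I stopped at about 7.6 N, roughly 3.5 mm by the stated stiffness, then backed off gently and lifted the hand straight out. The gate had resisted with about 10 N on the way in.
- **Gate:** in the last side picture both leaves are shut. The book's rear end is about 84 mm past the gate, where more than 48 mm is needed.
- **Everything else:** the other objects visible in that picture look undisturbed, and the hand is clear with force near zero. That picture did not cover the whole table.
- **Disagreement:** during the push the side camera read the book 1–2 mm farther sideways than my measured tray axis. Around when the leaves slipped past its rear end, the book shifted about 4 mm sideways. It now lies straight, about 2 mm off centre, and both cameras agree on that.

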